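Scan the green circuit board's label

TASK

Pick up the hand scanner from its yellow rest and scan the bar-code label on the green circuit board: hold the scanner upright about 5 cm above that label, window centred over it and its scan line running along the label's length (crossing all the bars), and keep it still there for two seconds. Then set the scanner down upright in its yellow rest again, without dropping it, and let go. Do not shift the green board.

Things in the scene. Friction and masses are not known exactly. Their poses are not given: they have to be found in the camera images.
- scanner_grip (a point): Centre of the hand scanner's black upright grip (34 mm along x, 30 along y; from 52 to 126 mm above the scanner's underside), 87 mm above the underside. Below: black neck, then grey head 64 x 44 mm (x, y), 36 high. 220 g, stands upright in its rest. z up; x is the direction of the scan line, marked by a red stripe on each long side of the head. Grip it from above, closing along y.
- scanner_window (a point): Centre of the scanner's reading window, in the middle of its flat underside, 87 mm straight below scanner_grip; same axes. The window looks down, along -z; the scan line runs along x.
- green_board_label (a point): Centre of the white bar-code label, 44 x 18 mm (x, y), on top of the green circuit board; x along its length, across the bars (either way round will do), z up. The loose board (100 x 70 mm along x, y, 90 g) has its centre 12 mm to -x, 18 mm to +y of here; its parts rise at most 11 mm above the label. A red and a white board with like labels lie about; the three change places.
- rest_in (a point): Centre of the inner floor of the scanner's rest, a fixed yellow open tray: inside 110 x 90 mm (x by y), floor 4 mm above the table, walls 4 mm thick rising 10 mm above the floor. z up. The scanner fits in any direction.
There are look-alikes about, which are no part of the job. Of the things that look like the part that bears scanner_grip, the middle-sized one is meant.

How it is judged (in metres and radians):
On the way, in this order (a step that is already met when the one before it is completed fails the run):
1. scanner held still 1.5 s, upright within 12 deg, window 25 to 80 mm above the green board's label and within 15 mm of its centre, scan line within 17 deg of the label's length (horizontal distance between scanner_window and green_board_label below 0.015 m and z of scanner_window in the frame of green_board_label between 0.025 and 0.08 m and angle between scanner_window's own z axis and vertical below 0.21 rad and angle between the x axis of scanner_window and the x axis of green_board_label, either way round below 0.3 rad and linear speed of scanner below 0.02 m/s and angular speed of scanner below 0.15 rad/s), for 1.5 s.
2. scanner lowered into its rest while still gripped: underside under 15 mm above the floor, within 40 mm of its centre, upright within 15 deg (horizontal distance between scanner_window and rest_in below 0.04 m and z of scanner_window in the frame of rest_in below 0.015 m and angle between scanner_window's own z axis and vertical below 0.26 rad and contact force between the fingers and scanner above 0.5 N), for 0.03 s.
At the end, for the whole second after the job is handed in: The scanner stands upright (within 5 degrees) and at rest on the floor of its yellow rest (window within 4 mm of the floor and 40 mm of its centre), released, and the green board's label is within 15 mm of where it began (horizontal distance between scanner_window and rest_in below 0.04 m and z of scanner_window in the frame of rest_in below 0.004 m and angle between scanner_window's own z axis and vertical below 0.09 rad and linear speed of scanner below 0.02 m/s and distance of green_board_label from where it was at the start of the episode below 0.015 m); the robot touches nothing.
It fails at once if the green board is shifted (its label moves more than 15 mm) (distance of green_board_label from where it was at the start of the episode above 0.015 m).
It also fails if it takes over 45 s, if anything falls off the work surface, if the arm or the gripper's body presses on something with over 40 N, if the wrist force passes 120 N, or if a joint passes its speed limit or range.

ROBOT

A 7-joint arm with a two-finger parallel gripper is mounted at the origin on the work surface. World frame = base frame: x ahead of the robot, y to its left, z up, the work surface at z = 0. Lengths are in mm, angles in rad, forces in N, time in s.
With the tool pointing down it reaches from about 400 to 875 mm from the base axis. Payload 4.4 kg.
Tool frame: the origin (TCP) lies midway between the tips of the shut fingers; the grasp point (between the pads) lies 19 mm behind it (ctrl.pinch_z is the distance from the TCP to the grasp point, in mm); z points along the fingers, y is the line along which they close (so a half turn about z gives the same grasp; the last joint's range is limited). The gripper opens to 85 mm and grips with 20 to 120 N. Pads are 22 mm wide; open, the fingers measure 114 mm over their backs; the gripper's body (76 mm by 85 mm) begins 54 mm behind the grasp point. The pads swing forward as they close: fully open they stand 13 mm farther back than shut.
Start: joints at [-1.258, 0.628, 0.038, 1.517, -0.027, 0.996, -0.02], TCP at [240.351, 603.945, 231.313] pointing down, gripper open.
Joint ranges: [-3.06, 3.06], [-0.37, 2.12], [-1.25, 1.32], [0.18, 2.47], [-1.1, 4.24], [0.23, 1.98], [-2.94, 2.94]. Speed limits (rad/s): [2.57, 2.57, 3.14, 3.14, 3.14, 3.14, 3.14].

INTERFACE

Orientations are given as [roll, pitch, yaw] about the fixed x, y, z axes, in that order (R = Rz(yaw) Ry(pitch) Rx(roll)).
In Python, from cell import read_state, cams, order, ctrl gives the robot as it stands.
- The arm moves only by the tool move_arm, never from a script. Its argument "targets" is text: rows parted by semicolons, each of 7 numbers parted by spaces: the gripper's target within -1 to 1 (fully open at 1, half-way at 0, shut at -1), then the shift along the tool's x, y, z in cm, then the turn, a rotation vector about the tool's x, y, z in degrees. A call has 1 to 5 rows; each row shifts and turns the commanded pose from where the row before left it, along the tool's axes as they then stand; what a row does not reach is not made up. A row lasts 1/12 s, in which the tool goes at most 41.7 mm and 7.16 degrees, less where a joint would pass 70% of its speed; a pose out of reach is approached as far as the arm can. A call with a gripper value outside its range is refused whole. The fingers move at their own pace and stop on an object; the grip force is fixed at half the most. Time passes only in rows, so rows that do not move let the fingers close. It gives the time, the measured TCP pose, the force, the opening and the grip force at its end, in the units of the state.
- read_state(): the state, without advancing time (a new reading comes with each control period).
- cams.get_image(name): name is "scene" or "top"; returns a dict with "color" (384x512x3 uint8, red, green, blue), "fovy" (degrees; the focal length in pixels is half the picture's height over the tangent of half this angle, whatever the lens; pixels are square), "cx", "cy" (the principal point, pixels), "k1" (the pictures are not rectified: a ray, as slopes to the right and down, at radius r is drawn at 1 + k1 r^2 times it, then the intrinsics apply), "rvec" (rotation vector, rad) and "tvec" (3), from world to camera coordinates, as OpenCV has them. Camera axes: x right, y down, z forward; pixel columns grow to the right and rows downward; lengths in mm; the calibration is good to about 2 mm. A picture is of the moment at which its call begins. There is no depth.
- order.finish_job(): hands the job in; it is judged then, once.
The state is a dict: "clock": time; "qpos": joint angles; "qd": joint speeds; "tau": joint torques, N m; "eef_pos": TCP position; "tool_rot": TCP orientation; "force": force on the tool from outside, world axes, zero at the start; "torque": the same for the moment, N m; "width": finger opening in mm; "gripper_force": force on a finger pad.
Only numpy, scipy, OpenCV 4.12 (cv2) and the standard library are available. Lean on these libraries where they do the work, as an engineer would, in place of code of your own. Each camera call takes 0.05 s, during which the arm holds its last target. There are 200 camera calls.

## Working session

There is one attempt and no reset: what is moved stays moved. The work goes in short steps, Python scripts to look and compute and a tool call to move; the robot and the scene stay as the last step left them, time stands still between calls to the robot, and variables do not carry over. Pictures are saved under pics/ and viewed, at most 10 in all, crops included, and the job is handed in when it is done.

Besides the shell and the picture viewer there is one more tool, called after ">>>" in YAML: its name, and indented under it one key for each argument. move_arm: Moves the arm, as the interface text tells. Its arguments: {"type":"object","properties":{"targets":{"type":"string"}},"required":["targets"]}

```bash
mkdir -p pics
cat > h.py <<'E'
import numpy as np,cv2
from cell import read_state,cams,order,ctrl
def grab(n,f=None):
    d=cams.get_image(n)
    if f: cv2.imwrite('pics/'+f,d['color'][:,:,::-1])
    return d
def ray(d,px):
    px=np.atleast_2d(np.array(px,float));H=d['color'].shape[0]
    f=H/2/np.tan(np.radians(d['fovy'])/2)
    p=(px-[d['cx'],d['cy']])/f; u=p.copy()
    for _ in range(30): u=p/(1+d['k1']*(u**2).sum(1,keepdims=True))
    R=cv2.Rodrigues(np.array(d['rvec'],float))[0];t=np.array(d['tvec'],float).ravel()
    return -R.T@t, np.c_[u,np.ones(len(u))]@R
def plane(d,px,z):
    o,r=ray(d,px); return o+r*((z-o[2])/r[:,2])[:,None]
def project(d,P):
    P=np.atleast_2d(P);H=d['color'].shape[0];f=H/2/np.tan(np.radians(d['fovy'])/2)
    R=cv2.Rodrigues(np.array(d['rvec'],float))[0]
    c=P@R.T+np.array(d['tvec'],float).ravel();u=c[:,:2]/c[:,2:]
    return u*(1+d['k1']*(u**2).sum(1,keepdims=True))*f+[d['cx'],d['cy']]
E
python3 - <<'E'
from h import *
import pickle
D={n:grab(n,n+'0.png') for n in('scene','top')}
pickle.dump(D,open('d0.pkl','wb'))
for n in D: print(n,{k:v for k,v in D[n].items() if k!='color'}, ray(D[n],[[256,192]]))
s=read_state();print(s['eef_pos'],s['tool_rot'],s['width'],s['clock'])
E
```

```text
scene {'fovy': 49.19961180349141, 'cx': 259.73174466484784, 'cy': 187.28698846600625, 'k1': 0.02650793551508496, 'rvec': array([ 1.37820379,  2.16708185, -0.87695595]), 'tvec': array([ 309.5687257 , -198.35734176, 1318.40088582])} (array([1106.21490899,  151.80800247,  791.58210705]), array([[-0.63380008, -0.28677518, -0.71851439]]))
top {'fovy': 47.99891402866936, 'cx': 248.66340889232794, 'cy': 190.39029879760176, 'k1': -0.16606787100342363, 'rvec': array([ 2.21838648, -1.95604505,  0.23523649]), 'tvec': array([-169.61336279,  480.15712438,  883.12777284])} (array([ 279.25306688, -132.78470332,  971.40113614]), array([[ 0.23075199,  0.00884692, -0.97312827]]))
[240.10749725 603.42266657 230.48181211] [-3.13985986e+00  6.98839480e-06  2.76283704e+00] 85.55062946365227 0.1
```

View pics/scene0.png

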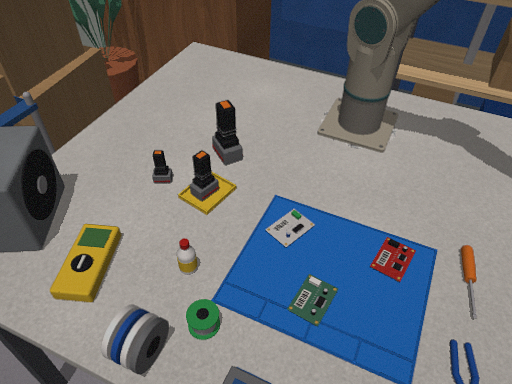

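View pics/top0.png

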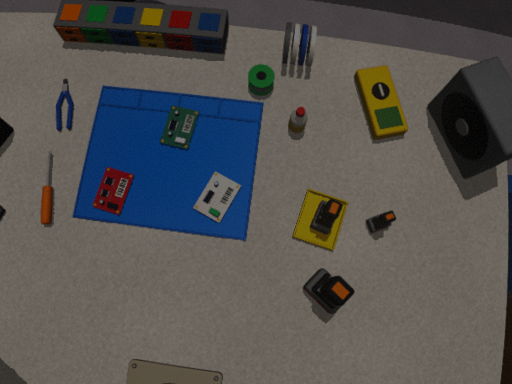

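Scanner look-alikes, by scene/top pixels:
- Small: (160,166) / (382,221)
- Middle, standing in the yellow tray: (203,178) / (326,215)
- Large: (228,132) / (330,290)

The middle one fits, being both middle-sized and in the yellow rest. The green board is at scene (313,298) / top (180,128), and its label is near top (187,124).

Run:
```python
from h import *
import pickle
D=pickle.load(open('d0.pkl','rb'))
t=D['top'];s=D['scene']
a=cv2.resize(t['color'][180:260,285:365],(400,400),interpolation=cv2.INTER_CUBIC)
b=cv2.resize(t['color'][98:158,150:210],(400,400),interpolation=cv2.INTER_CUBIC)
c=cv2.resize(s['color'][140:220,165:245],(400,400),interpolation=cv2.INTER_CUBIC)
cv2.imwrite('pics/crop.png',np.hstack([a,c])[:,:,::-1]); cv2.imwrite('pics/cropb.png',b[:,:,::-1])
print(project(t,[[240,604,231],[0,0,0],[500,0,0]]),project(s,[[240,604,231],[0,0,0]]))
def blobs(d,lo,hi,roi,n=''):
    h=cv2.cvtColor(d['color'],cv2.COLOR_RGB2HSV);m=cv2.inRange(h,lo,hi);k=np.zeros_like(m);x0,y0,x1,y1=roi;k[y0:y1,x0:x1]=m[y0:y1,x0:x1]
    cs,_=cv2.findContours(k,cv2.RETR_EXTERNAL,cv2.CHAIN_APPROX_NONE)
    return sorted(cs,key=cv2.contourArea)[::-1]
# tray: outer rim z=14
c=blobs(t,(20,120,80),(35,255,255),(285,180,365,260))
h=np.vstack(c);hp=plane(t,h[:,0,:],14)[:,:2].astype(np.float32);print('tray',cv2.minAreaRect(hp))
# orange tops
for n,d,roi in(('top',t,(300,180,360,240)),('scene',s,(185,140,225,180))):
    c=blobs(d,(3,150,120),(18,255,255),roi)[0];print(n,c[:,0].mean(0),cv2.contourArea(c),cv2.minAreaRect(c)); 
# green board
c=blobs(t,(40,60,20),(90,255,255),(150,98,210,158))[0];h=cv2.convexHull(c)
for z in (0,8):
  r=cv2.minAreaRect(plane(t,h[:,0,:],z)[:,:2].astype(np.float32));print('board',z,r)
```

```text
[[-111.36841053  249.36627759]
 [ 170.41100248  411.91441589]
 [ 202.48762319  189.46346808]] [[653.95509159 176.35681343]
 [358.40498681 124.0617322 ]]
tray ((463.5704345703125, -275.9642639160156), (97.72268676757812, 117.27324676513672), 78.29821014404297)
top [333.47826087 207.56521739] 30.5 ((333.5, 207.50001525878906), (4.919349670410156, 8.497057914733887), 26.56505012512207)
scene [200.5 154.5] 27.0 ((200.4230499267578, 154.3845977783203), (4.437601566314697, 9.15255355834961), 56.30992889404297)
board 0 ((647.7985229492188, 80.04931640625), (68.55828857421875, 99.21913146972656), 82.63771057128906)
board 8 ((644.7633666992188, 78.29652404785156), (67.99365234375, 98.40203094482422), 82.6377182006836)
```

View pics/crop.png

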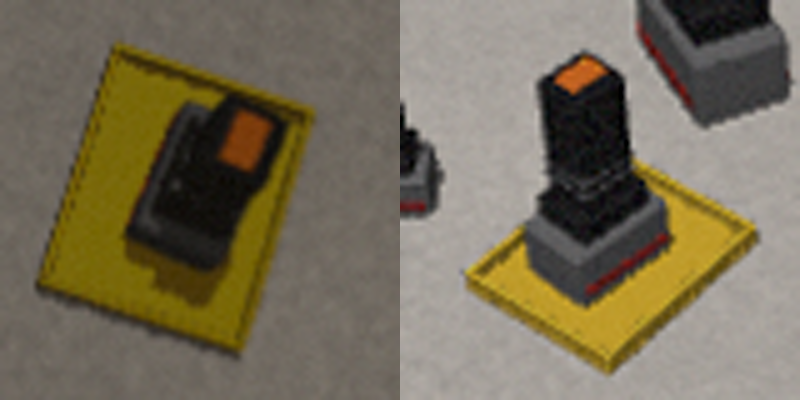

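View pics/cropb.png

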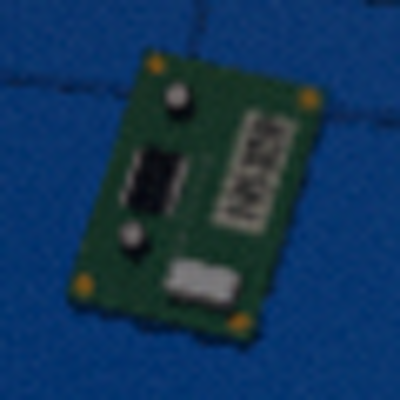

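The crop shows a black grip with an orange top and a grey head with a red stripe, standing in the yellow tray; this is the one meant. On the green board, the white label is centred near top pixel (188,123.5).

Run:
```python
from h import *
import pickle
D=pickle.load(open('d0.pkl','rb'))
t=D['top'];s=D['scene']
def tri(p,q):
    o1,r1=ray(t,p);o2,r2=ray(s,q);r1=r1[0];r2=r2[0]
    k=np.linalg.lstsq(np.c_[r1,-r2],o2-o1,rcond=None)[0]
    a=o1+k[0]*r1;b=o2+k[1]*r2;return (a+b)/2,np.linalg.norm(a-b)
print('orange tri',tri([333.5,207.5],[200.5,154.5]))
for z in(126,130,134): print(z,plane(t,[333.5,207.5],z),plane(s,[200.5,154.5],z))
def lab(d,roi,lo,hi):
    h=cv2.cvtColor(d['color'],cv2.COLOR_RGB2HSV);m=cv2.inRange(h,lo,hi);x0,y0,x1,y1=roi
    m=m[y0:y1,x0:x1];m=cv2.morphologyEx(m,cv2.MORPH_CLOSE,np.ones((3,3)))
    cs,_=cv2.findContours(m,cv2.RETR_EXTERNAL,cv2.CHAIN_APPROX_NONE)
    for c in cs:
        if cv2.contourArea(c)>8: print(' blob',cv2.minAreaRect(c),cv2.contourArea(c), [x0,y0])
print('top');lab(t,(150,98,210,158),(0,0,70),(180,80,255))
print('scene');lab(s,(285,265,345,330),(0,0,100),(180,80,255))
e=np.array([[228,225],[275,115]])*60/400+[150,98]
for z in(4,8): 
    P=plane(t,e,z);v=P[1]-P[0];print('label',z,P.mean(0),np.degrees(np.arctan2(v[1],v[0])),np.linalg.norm(v))
# head edges
P=plane(s,np.array([[187,300],[270,245]])/5+[165,140],6);v=P[1]-P[0];print('stripe',P,np.degrees(np.arctan2(v[1],v[0])),np.linalg.norm(v))
P=plane(t,np.array([[130,215],[185,105]])/5+[285,180],40);v=P[1]-P[0];print('headtop',P,np.degrees(np.arctan2(v[1],v[0])),np.linalg.norm(v))
P=plane(t,np.array([[220,162],[237,110],[272,120],[255,172]])/5+[285,180],130);v=P[1]-P[0];print('orange',P,np.degrees(np.arctan2(v[1],v[0])))
c=s['color'][265:330,285:345];cv2.imwrite('pics/c2.png',cv2.resize(c,(480,520),interpolation=cv2.INTER_CUBIC)[:,:,::-1])
```

```text
orange tri (array([ 466.94212477, -283.91019862,  130.16301468]), np.float64(1.8725662797328317))
126 [[ 467.4774887  -283.77123659  126.        ]] [[ 463.04167439 -287.65036131  126.        ]]
130 [[ 466.5869083  -283.05684657  130.        ]] [[ 466.90700206 -285.00931457  130.        ]]
134 [[ 465.69632789 -282.34245655  134.        ]] [[ 470.77232974 -282.36826783  134.        ]]
top
 blob ((30.0, 41.5), (5.0, 10.0), 90.0) 38.5 [150, 98]
 blob ((37.5, 25.5), (8.221921920776367, 17.70875358581543), 18.434946060180664) 105.5 [150, 98]
scene
 blob ((29.269229888916016, 33.846153259277344), (4.714951515197754, 9.984603881835938), 33.690067291259766) 29.5 [285, 265]
 blob ((17.49570655822754, 33.38197326660156), (10.285412788391113, 19.784679412841797), 31.607501983642578) 169.5 [285, 265]
 blob ((28.90000343322754, 18.700000762939453), (12.969194412231445, 12.074766159057617), 26.56505012512207) 75.5 [285, 265]
label 4 [656.74024735  59.92080876   4.        ] -12.62384211246051 45.491022350105204
label 8 [655.17941735  59.12401204   8.        ] -12.623842112460526 45.302926551368465
stripe [[ 498.1621569  -272.93954592    6.        ]
 [ 445.30655096 -253.71840152    6.        ]] 160.01600878403744 56.242043629431855
headtop [[ 445.92314366 -252.45642684   40.        ]
 [ 498.12000235 -272.27281122   40.        ]] -20.789118996211812 55.83190079511709
orange [[ 455.52388345 -274.83968005  130.        ]
 [ 477.54109073 -279.92233503  130.        ]
 [ 475.2076774  -294.40128193  130.        ]
 [ 453.20228667 -289.23036216  130.        ]] -12.998967679931992
```

View pics/c2.png

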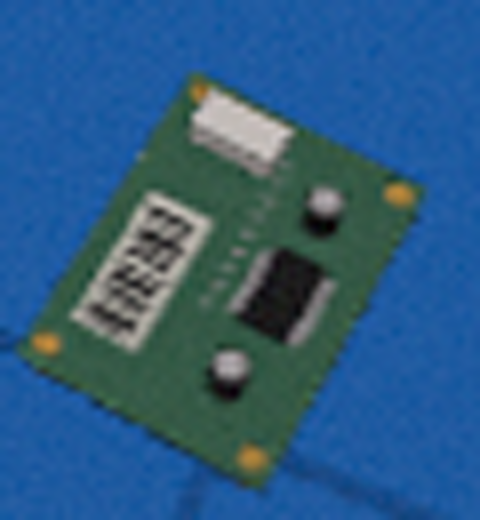

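Run:
```python
from h import *
import pickle
D=pickle.load(open('d0.pkl','rb'))
t=D['top'];s=D['scene']
for n,d,(x0,y0,x1,y1),z in(('s',s,(190,185,225,205),12),('t',t,(305,190,330,235),15)):
    h=cv2.cvtColor(d['color'],cv2.COLOR_RGB2HSV)[y0:y1,x0:x1]
    m=cv2.inRange(h,(0,110,30),(9,255,255))|cv2.inRange(h,(165,110,30),(180,255,255))
    y,x=np.nonzero(m);px=np.c_[x+x0,y+y0]
    P=plane(d,px,z)[:,:2].astype(np.float32)
    vx,vy,_,_=cv2.fitLine(P,cv2.DIST_HUBER,0,.01,.01).ravel();a=P@[vx,vy]
    print(n,len(px),px.mean(0),np.degrees(np.arctan2(vy,vx)),np.ptp(a),P[a.argmin()],P[a.argmax()])
# orange long axis, weighted by orangeness at subpixel, top view
for d,(x0,y0,x1,y1) in((t,(322,195,345,220)),(s,(190,145,212,165))):
    c=d['color'][y0:y1,x0:x1].astype(float);w=np.clip(c[:,:,0]-c[:,:,2]-40,0,None)
    w[c[:,:,1]>.75*c[:,:,0]]=0
    y,x=np.nonzero(w>0);W=w[y,x];P=plane(d,np.c_[x+x0,y+y0],130)[:,:2]
    mu=(P*W[:,None]).sum(0)/W.sum();C=np.cov(P.T,aweights=W);l,v=np.linalg.eigh(C)
    print('orange',mu,l**.5*12**.5,np.degrees(np.arctan2(v[1,1],v[0,1])))
# label tri
q=np.array([[155,190],[213,218],[133,352],[72,318]])/8+[285,265]
for z in(4,6,8):
    P=plane(s,q,z);v=P[0]-P[3]+P[1]-P[2];print('label s',z,P.mean(0),np.degrees(np.arctan2(v[1],v[0])))
g=plane(s,np.array([[195,72],[425,190],[262,490],[18,345]])/8+[285,265],4);v=g[0]-g[3]+g[1]-g[2];print('board s',g.mean(0),np.degrees(np.arctan2(v[1],v[0])))
# tray in scene, rim z14
q=np.array([[466,275],[612,370],[760,232],[600,150]])-[400,0]
h=cv2.cvtColor(s['color'],cv2.COLOR_RGB2HSV);m=cv2.inRange(h,(20,120,80),(35,255,255));k=np.zeros_like(m);k[160:215,175:240]=m[160:215,175:240]
y,x=np.nonzero(k);print('tray s',cv2.minAreaRect(plane(s,np.c_[x,y],12)[:,:2].astype(np.float32)))
st=read_state();from scipy.spatial.transform import Rotation as R
print(R.from_euler('xyz',st['tool_rot']).as_matrix().round(3),st['eef_pos'],st['qpos'])
```

```text
s 41 [209.80487805 192.6097561 ] -17.664934 55.06433 [ 445.04697 -256.47333] [ 497.2197  -274.10944]
t 6 [320.66666667 210.66666667] -66.26041 39.534973 [ 464.88388 -261.15012] [ 489.76117 -293.3987 ]
orange [ 466.81630724 -283.30115478] [17.24693043 22.89130291] 167.68751229882832
orange [ 466.6718948  -284.91436332] [14.92590934 23.08683523] 166.86856960926139
label s 4 [650.24173558  57.52152512   4.        ] 172.43952502834452
label s 6 [651.39964196  57.76095788   6.        ] 172.4395250283445
label s 8 [652.55754834  58.00039063   8.        ] 172.43952502834452
board s [640.95368218  77.01976365   4.        ] 172.7144303252395
tray s ((468.92144775390625, -275.1728515625), (104.08414459228516, 124.49671936035156), 78.1944808959961)
[[-0.929  0.37  -0.001]
 [ 0.37   0.929 -0.002]
 [-0.    -0.002 -1.   ]] [240.10749725 603.42266657 230.48181211] [-1.2578429   0.629263    0.03844925  1.51824692 -0.02701606  0.99633343
 -0.0199903 ]
```

>>> move_arm:
  targets: "1 -3.35 -2.17 0 0 0 0;1 -3.35 -2.17 0 0 0 0;1 -3.35 -2.17 0 0 0 0;1 -3.35 -2.17 0 0 0 0;1 -3.35 -2.17 0 0 0 0"

```text
clock: 0.52
eef_pos: [356.4, 439.3, 231.0]
tool_rot: [-3.141, -0.0, 2.763]
force: [0.2, 0.3, -0.3]
width: 85.6
gripper_force: 0.0
```

>>> move_arm:
  targets: "1 -3.35 -2.17 0 0 0 0;1 -3.35 -2.17 0 0 0 0;1 -3.35 -2.17 0 0 0 0;1 -3.35 -2.17 0 0 0 0;1 -3.35 -2.17 0 0 0 0"

```text
clock: 0.93
eef_pos: [471.9, 276.6, 231.1]
tool_rot: [-3.141, -0.0, 2.763]
force: [0.4, -0.1, -0.1]
width: 85.4
gripper_force: 0.0
```

>>> move_arm:
  targets: "1 -3.35 -2.17 0 0 0 0;1 -3.35 -2.17 0 0 0 0;1 -3.35 -2.17 0 0 0 0;1 -3.35 -2.17 0 0 0 0;1 0 0 0 0 0 -6"

```text
clock: 1.35
eef_pos: [568.6, 137.8, 231.0]
tool_rot: [-3.136, 0.005, 2.856]
force: [1.1, -1.2, 0.2]
width: 85.4
gripper_force: 0.0
```

>>> move_arm:
  targets: "1 -0.15 -3.95 0 0 0 0;1 -0.15 -3.95 0 0 0 0;1 -0.15 -3.95 0 0 0 0;1 -0.15 -3.95 0 0 0 0;1 -0.15 -3.95 0 0 0 0"

```text
clock: 1.77
eef_pos: [516.5, -45.6, 231.0]
tool_rot: [-3.141, -0.001, 2.868]
force: [0.9, -0.3, -0.4]
width: 85.4
gripper_force: 0.0
```

>>> move_arm:
  targets: "1 -0.15 -3.95 0 0 0 0;1 -0.15 -3.95 0 0 0 0;1 -0.15 -3.95 0 0 0 0;1 -0.15 -3.95 0 0 0 0;1 -0.15 -3.95 0 0 0 0"

```text
clock: 2.18
eef_pos: [470.3, -237.7, 231.1]
tool_rot: [3.141, -0.001, 2.868]
force: [0.7, 0.5, 0.4]
width: 85.4
gripper_force: 0.0
```

>>> move_arm:
  targets: "1 -0.15 -3.95 0 0 0 0;1 0 0 0 0 0 0;1 0 0 0 0 0 0"

```text
clock: 2.43
eef_pos: [460.4, -277.4, 230.9]
tool_rot: [-3.141, -0.001, 2.861]
force: [0.0, 0.3, -0.6]
width: 85.0
gripper_force: 0.0
```

Run:
```python
from h import *
s=read_state();print(s['eef_pos'],s['tool_rot'],s['qpos'].round(2) if hasattr(s['qpos'],'round') else s['qpos'])
grab('scene','s1.png')
```

```text
[ 460.42687113 -277.38021883  230.91510644] [-3.14067417e+00 -8.60324405e-04  2.86137517e+00] [ 0.45  0.47  0.06  1.83 -0.03  0.84  1.81]
```

View pics/s1.png

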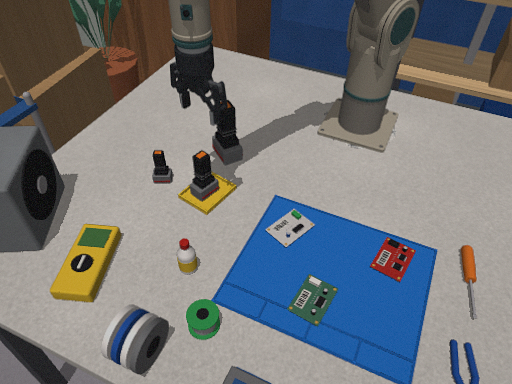

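The gripper, seen near (200,95), is over the middle scanner at (203,178). Nothing has been disturbed, so I correct sideways and descend.

>>> move_arm:
  targets: "1 -0.8 -0.5 0 0 0 0;1 0 0 3 0 0 0;1 0 0 3 0 0 0;1 0 0 0 0 0 0"

```text
clock: 2.82
eef_pos: [466.6, -278.1, 166.8]
tool_rot: [3.139, -0.009, 2.871]
force: [-0.9, 1.2, -1.1]
width: 85.3
gripper_force: 0.0
```

>>> move_arm:
  targets: "1 0 0 2.5 0 0 0;1 0 0 2.5 0 0 0;1 0 0 2.5 0 0 0;1 0 0 2.2 0 0 0;1 0 0 0 0 0 0"

```text
clock: 3.23
eef_pos: [467.5, -279.1, 71.7]
tool_rot: [3.14, -0.006, 2.87]
force: [0.4, 0.5, -0.1]
width: 85.1
gripper_force: 0.0
```

Run:
```python
from h import *
s=read_state();print(s['eef_pos'],s['tool_rot'],s['force'])
t=grab('top');sc=grab('scene')
a=cv2.resize(t['color'][170:270,275:375],(400,400),interpolation=cv2.INTER_CUBIC)
b=cv2.resize(sc['color'][110:210,155:255],(400,400),interpolation=cv2.INTER_CUBIC)
cv2.imwrite('pics/g1.png',np.hstack([a,b])[:,:,::-1])
```

```text
[ 467.45667115 -279.13729952   71.71866816] [ 3.13952832 -0.00579593  2.87000769] [ 0.41651908  0.46435969 -0.09010381]
```

View pics/g1.png

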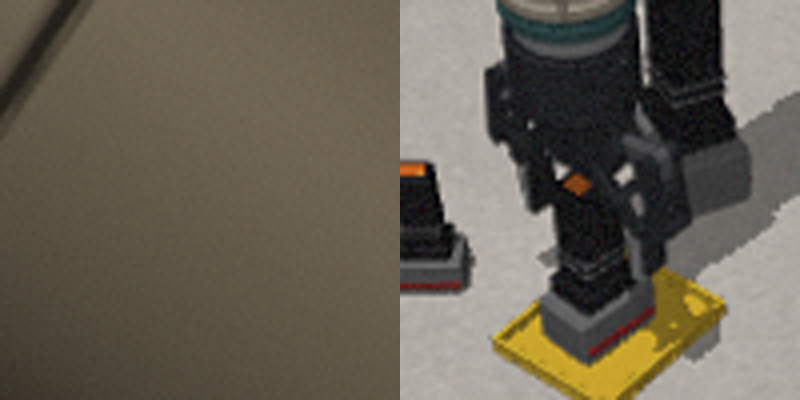

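The fingers straddle the grip, whose orange top shows between them at crop (578,185). The tool is about 5 mm off along y, so I correct that and close.

>>> move_arm:
  targets: "1 0 -0.5 0 0 0 0;1 0 0 0 0 0 0;-1 0 0 0 0 0 0;-1 0 0 0 0 0 0;-1 0 0 0 0 0 0"

```text
clock: 3.75
eef_pos: [467.3, -286.5, 75.0]
tool_rot: [-3.141, 0.001, 2.867]
force: [0.0, -0.4, 0.5]
width: 51.7
gripper_force: 0.0
```

>>> move_arm:
  targets: "-1 0 0 0 0 0 0;-1 0 0 0 0 0 0;-1 0 0 0 0 0 0;-1 0 0 0 0 0 0;-1 0 0 0 0 0 0"

```text
clock: 4.17
eef_pos: [467.1, -286.2, 74.5]
tool_rot: [3.141, 0.0, 2.868]
force: [-0.6, 0.9, 3.0]
width: 29.4
gripper_force: 56.6
```

>>> move_arm:
  targets: "-1 0 0 -1 0 0 0;-1 0 0 -2 0 0 0;-1 0 0 -2.5 0 0 0;-1 0 0 -2.5 0 0 0;-1 0 0 -1 0 0 0"

```text
clock: 4.58
eef_pos: [468.2, -287.2, 167.5]
tool_rot: [-3.14, 0.004, 2.867]
force: [0.6, -0.3, -1.2]
width: 29.2
gripper_force: 56.4
```

Run:
```python
from h import *
sc=grab('scene')
print(read_state()['force'],read_state()['width'])
b=cv2.resize(sc['color'][90:210,145:265],(480,480),interpolation=cv2.INTER_CUBIC)
cv2.imwrite('pics/g2.png',b[:,:,::-1])
```

```text
[-0.05317972 -0.83262513 -0.61474998] 29.564240113110046
```

View pics/g2.png

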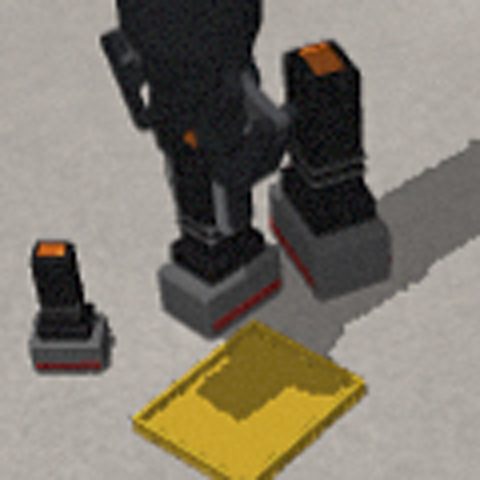

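The scanner hangs upright in the fingers, with its head at crop (222,285). The empty tray is at (250,400). Next I carry it to the label.

>>> move_arm:
  targets: "-1 -0.3 1.3 0 0 0 0;-1 -0.6 2.55 0 0 0 0;-1 -0.6 2.55 0 0 0 0;-1 -0.6 2.55 0 0 0 0;-1 -0.6 2.55 0 0 0 0"

```text
clock: 5.05
eef_pos: [523.7, -181.7, 163.1]
tool_rot: [3.142, -0.002, 2.867]
force: [0.4, -1.2, -1.2]
width: 29.1
gripper_force: 56.5
```

>>> move_arm:
  targets: "-1 -0.6 2.55 0 0 0 0;-1 -0.6 2.55 0 0 0 0;-1 -0.6 2.55 0 0 0 0;-1 -0.6 2.55 0 0 0 0;-1 -0.6 2.55 0 0 0 0"

```text
clock: 5.47
eef_pos: [587.1, -67.0, 162.9]
tool_rot: [-3.141, -0.002, 2.868]
force: [0.5, -0.5, -1.5]
width: 29.3
gripper_force: 56.5
```

>>> move_arm:
  targets: "-1 -0.6 2.55 0 0 0 0;-1 -0.6 2.55 0 0 0 0;-1 -0.6 2.55 0 0 0 0;-1 -0.6 2.55 0 0 0 -2;-1 -0.3 1.7 0 0 0 -3"

```text
clock: 5.88
eef_pos: [645.6, 42.6, 162.8]
tool_rot: [3.141, -0.001, 2.96]
force: [-0.2, 0.3, -1.8]
width: 29.6
gripper_force: 56.5
```

>>> move_arm:
  targets: "-1 0 0 0 0 0 -3;-1 0 0 0 0 0 0;-1 0 0 0 0 0 0"

```text
clock: 6.13
eef_pos: [644.3, 38.2, 163.3]
tool_rot: [-3.14, -0.002, 3.006]
force: [0.1, -0.9, -1.9]
width: 29.6
gripper_force: 56.5
```

Run:
```python
from h import *
import time
for _ in range(4):
    s=read_state();print(s['eef_pos'].round(1),s['tool_rot'].round(3));grab('top')
```

```text
[644.3  38.2 163.3] [-3.140e+00 -2.000e-03  3.006e+00]
[644.4  37.7 163.6] [-3.140e+00 -2.000e-03  3.005e+00]
[644.5  37.5 163.8] [-3.140e+00 -1.000e-03  3.005e+00]
[644.7  37.7 164. ] [-3.141e+00 -1.000e-03  3.005e+00]
```

>>> move_arm:
  targets: "-1 -0.3 1.1 0 0 0 0;-1 -0.4 1.1 0 0 0 0;-1 0 0 1.8 0 0 0;-1 0 0 1.8 0 0 0;-1 0 0 0 0 0 0"

```text
clock: 6.75
eef_pos: [653.0, 62.0, 125.0]
tool_rot: [-3.141, -0.006, 3.009]
force: [-2.0, -0.4, -3.0]
width: 29.5
gripper_force: 56.6
```

>>> move_arm:
  targets: "-1 0 0 0 0 0 0;-1 0 0 0 0 0 0;-1 0 0 0 0 0 0"

```text
clock: 7.0
eef_pos: [656.1, 60.5, 129.6]
tool_rot: [3.141, 0.002, 3.007]
force: [0.5, 0.3, -1.1]
width: 29.5
gripper_force: 56.6
```

Run:
```python
from h import *
s=read_state();print(s['eef_pos'].round(1),s['tool_rot'].round(3))
t=grab('top');sc=grab('scene')
L=[654,58.5,8]; print(project(sc,[L,[654,58.5,58]]))
a=cv2.resize(t['color'][80:180,130:230],(400,400),interpolation=cv2.INTER_CUBIC)
b=cv2.resize(sc['color'][230:330,260:360],(400,400),interpolation=cv2.INTER_CUBIC)
cv2.imwrite('pics/l1.png',np.hstack([a,b])[:,:,::-1])
```

```text
[656.1  60.5 129.6] [3.141e+00 2.000e-03 3.007e+00]
[[302.95521369 299.20667199]
 [305.21506744 286.28816623]]
```

View pics/l1.png

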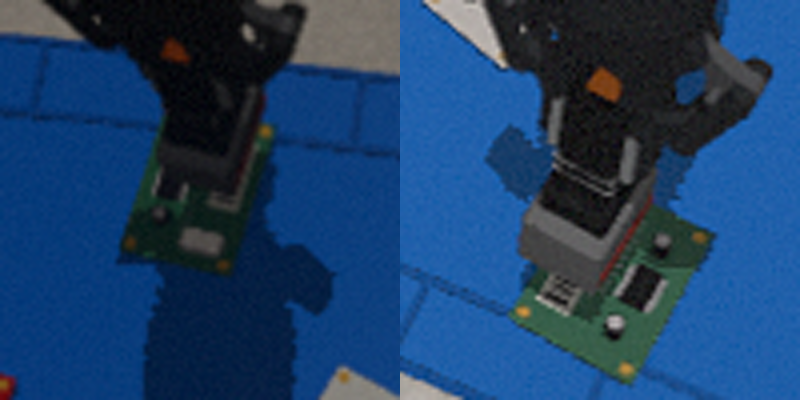

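The scanner is upright over the label. The head's near lower corners are at scene pixels (290.8,293.8) and (310,302). I check its centre from those and hold still.

Run:
```python
from h import *
sc=grab('scene')
P=plane(sc,[[290.8,293.8],[310,302]],59);v=P[1]-P[0];print(P,np.degrees(np.arctan2(v[1],v[0])),P.mean(0)-32*np.array([np.cos(.135),-np.sin(.135),0]))
print(read_state()['eef_pos'])
```

```text
[[682.58858506  38.81454709  59.        ]
 [683.22322806  79.02187379  59.        ]] 89.09570347740838 [651.19706396  63.22510039  59.        ]
[655.6885807   60.16228616 129.28948531]
```

>>> move_arm:
  targets: "-1 0 0 0 0 0 0;-1 0 0 0 0 0 0;-1 0 0 0 0 0 0;-1 0 0 0 0 0 0;-1 0 0 0 0 0 0"

```text
clock: 7.57
eef_pos: [655.1, 60.1, 128.3]
tool_rot: [3.142, -0.0, 3.007]
force: [0.2, -0.6, -0.8]
width: 29.3
gripper_force: 56.6
```

>>> move_arm:
  targets: "-1 0 0 0 0 0 0;-1 0 0 0 0 0 0;-1 0 0 0 0 0 0;-1 0 0 0 0 0 0;-1 0 0 0 0 0 0"

```text
clock: 7.98
eef_pos: [655.0, 60.1, 128.2]
tool_rot: [3.142, -0.0, 3.007]
force: [-0.1, 0.7, -2.4]
width: 29.7
gripper_force: 56.6
```

>>> move_arm:
  targets: "-1 0 0 0 0 0 0;-1 0 0 0 0 0 0;-1 0 0 0 0 0 0;-1 0 0 0 0 0 0;-1 0 0 0 0 0 0"

```text
clock: 8.4
eef_pos: [655.1, 60.1, 128.3]
tool_rot: [3.142, -0.0, 3.007]
force: [-0.6, 0.1, -1.0]
width: 29.0
gripper_force: 56.6
```

>>> move_arm:
  targets: "-1 0 0 0 0 0 0;-1 0 0 0 0 0 0;-1 0 0 0 0 0 0;-1 0 0 0 0 0 0;-1 0 0 0 0 0 0"

```text
clock: 8.82
eef_pos: [655.0, 60.1, 128.3]
tool_rot: [3.142, -0.0, 3.007]
force: [0.4, 0.0, -1.8]
width: 29.3
gripper_force: 56.6
```

>>> move_arm:
  targets: "-1 0 0 0 0 0 0;-1 0 0 0 0 0 0;-1 0 0 0 0 0 0;-1 0 0 0 0 0 0;-1 0 0 0 0 0 0"

```text
clock: 9.23
eef_pos: [655.1, 60.1, 128.3]
tool_rot: [-3.142, -0.0, 3.007]
force: [0.4, -0.2, -1.7]
width: 29.6
gripper_force: 56.6
```

>>> move_arm:
  targets: "-1 0 0 0 0 0 0;-1 0 0 0 0 0 0;-1 0 0 0 0 0 0;-1 0 0 0 0 0 0;-1 0 0 0 0 0 0"

```text
clock: 9.65
eef_pos: [655.1, 60.1, 128.3]
tool_rot: [3.142, 0.0, 3.007]
force: [-0.0, 0.8, -1.4]
width: 29.5
gripper_force: 56.6
```

>>> move_arm:
  targets: "-1 0 0 0 0 0 0;-1 0 0 0 0 0 0;-1 0 0 0 0 0 0;-1 0 0 0 0 0 0;-1 0 0 0 0 0 0"

```text
clock: 10.07
eef_pos: [655.1, 60.1, 128.3]
tool_rot: [3.142, -0.0, 3.007]
force: [-0.2, 0.1, -1.5]
width: 29.3
gripper_force: 56.6
```

>>> move_arm:
  targets: "-1 0 0 -1.5 0 0 0;-1 0 0 -2 0 0 0;-1 0 0 -1 0 0 0;-1 0 0 0 0 0 3;-1 0 0 0 0 0 0"

```text
clock: 10.48
eef_pos: [655.7, 60.2, 174.3]
tool_rot: [3.141, 0.002, 2.953]
force: [-0.9, -0.0, -2.6]
width: 29.5
gripper_force: 56.6
```

>>> move_arm:
  targets: "-1 0.45 -1 0 0 0 0;-1 0.84 -2.54 0 0 0 0;-1 0.84 -2.54 0 0 0 0;-1 0.84 -2.54 0 0 0 0;-1 0.84 -2.54 0 0 0 0"

```text
clock: 10.9
eef_pos: [595.0, -44.2, 172.6]
tool_rot: [-3.141, -0.002, 2.956]
force: [-0.2, -0.1, -1.5]
width: 29.3
gripper_force: 56.6
```

>>> move_arm:
  targets: "-1 0.84 -2.54 0 0 0 0;-1 0.84 -2.54 0 0 0 0;-1 0.84 -2.54 0 0 0 0;-1 0.84 -2.54 0 0 0 0;-1 0.84 -2.54 0 0 0 0"

```text
clock: 11.32
eef_pos: [530.0, -161.0, 172.8]
tool_rot: [-3.141, -0.002, 2.956]
force: [-0.0, 0.4, -1.8]
width: 29.4
gripper_force: 56.6
```

>>> move_arm:
  targets: "-1 0.84 -2.54 0 0 0 0;-1 0.84 -2.54 0 0 0 0;-1 0.84 -2.54 0 0 0 0;-1 0.84 -2.54 0 0 0 0;-1 0.84 -2.54 0 0 0 0"

```text
clock: 11.73
eef_pos: [465.1, -277.7, 172.8]
tool_rot: [3.142, -0.002, 2.956]
force: [0.2, -0.7, -1.6]
width: 29.4
gripper_force: 56.6
```

>>> move_arm:
  targets: "-1 0 0 0 0 0 0;-1 0 0 0 0 0 0;-1 0 0 0 0 0 0;-1 0 0 0 0 0 0;-1 0 0 0 0 0 0"

```text
clock: 12.15
eef_pos: [467.7, -275.2, 173.1]
tool_rot: [3.141, -0.0, 2.957]
force: [-0.6, -0.9, -1.1]
width: 29.6
gripper_force: 56.8
```

>>> move_arm:
  targets: "-1 0 0 2 0 0 0;-1 0 0 2.5 0 0 0;-1 0 0 2.5 0 0 0;-1 0 0 1.5 0 0 0;-1 0 0 0.5 0 0 0"

```text
clock: 12.57
eef_pos: [466.2, -274.6, 80.9]
tool_rot: [3.14, -0.004, 2.957]
force: [0.1, 0.3, -1.8]
width: 29.6
gripper_force: 56.8
```

>>> move_arm:
  targets: "-1 0 0 0.2 0 0 0;-1 0 0 0.2 0 0 0;-1 0 0 0 0 0 0;-1 0 0 0 0 0 0;-1 0 0 0 0 0 0"

```text
clock: 12.98
eef_pos: [467.8, -276.8, 80.2]
tool_rot: [-3.141, 0.002, 2.955]
force: [0.2, 0.2, -0.7]
width: 29.8
gripper_force: 56.8
```

>>> move_arm:
  targets: "-1 0 0 0.2 0 0 0;-1 0 0 0.2 0 0 0;-1 0 0 0 0 0 0;-1 0 0 0 0 0 0;-1 0 0 0 0 0 0"

```text
clock: 13.4
eef_pos: [467.1, -276.5, 75.3]
tool_rot: [3.142, -0.0, 2.955]
force: [-0.0, -0.0, -1.0]
width: 29.5
gripper_force: 56.8
```

>>> move_arm:
  targets: "-1 0 0 0.1 0 0 0;-1 0 0 0 0 0 0;-1 0 0 0 0 0 0"

```text
clock: 13.65
eef_pos: [467.3, -276.6, 74.5]
tool_rot: [-3.141, 0.0, 2.955]
force: [-0.7, 0.7, 1.2]
width: 29.5
gripper_force: 57.1
```

>>> move_arm:
  targets: "-1 0 0 0.05 0 0 0;-1 0 0 0 0 0 0;-1 0 0 0 0 0 0"

```text
clock: 13.9
eef_pos: [467.3, -276.6, 74.4]
tool_rot: [-3.141, 0.001, 2.955]
force: [-1.1, -0.0, 5.6]
width: 29.3
gripper_force: 57.9
```

>>> move_arm:
  targets: "1 0 0 0 0 0 0;1 0 0 0 0 0 0;1 0 0 0 0 0 0;1 0 0 0 0 0 0;1 0 0 0 0 0 0"

```text
clock: 14.32
eef_pos: [467.1, -276.4, 73.7]
tool_rot: [3.142, -0.0, 2.955]
force: [0.6, 0.3, 0.2]
width: 85.1
gripper_force: 0.0
```

>>> move_arm:
  targets: "1 0 0 0 0 0 0;1 0 0 0 0 0 0;1 0 0 0 0 0 0;1 0 0 0 0 0 0;1 0 0 0 0 0 0"

```text
clock: 14.73
eef_pos: [467.2, -276.5, 73.8]
tool_rot: [3.142, 0.0, 2.955]
force: [-0.1, 0.2, -0.4]
width: 85.2
gripper_force: 0.0
```

Released on the floor, with contact felt. I retreat straight up.

>>> move_arm:
  targets: "1 0 0 -1.5 0 0 0;1 0 0 -2.5 0 0 0;1 0 0 -3 0 0 0;1 0 0 -3 0 0 0;1 0 0 -3 0 0 0"

```text
clock: 15.15
eef_pos: [466.8, -276.3, 205.0]
tool_rot: [3.141, -0.001, 2.955]
force: [0.5, -0.2, 0.6]
width: 85.6
gripper_force: 0.0
```

>>> move_arm:
  targets: "1 0 0 -2 0 0 0;1 0 0 0 0 0 0;1 0 0 0 0 0 0;1 0 0 0 0 0 0;1 0 0 0 0 0 0"

```text
clock: 15.57
eef_pos: [466.3, -276.0, 222.5]
tool_rot: [3.141, -0.003, 2.955]
force: [0.5, 0.0, 0.3]
width: 85.3
gripper_force: 0.0
```

Run:
```python
from h import *
grab('scene','f.png');print(read_state()['eef_pos'])
```

```text
[ 466.35859028 -276.01534827  222.432861  ]
```

View pics/f.png

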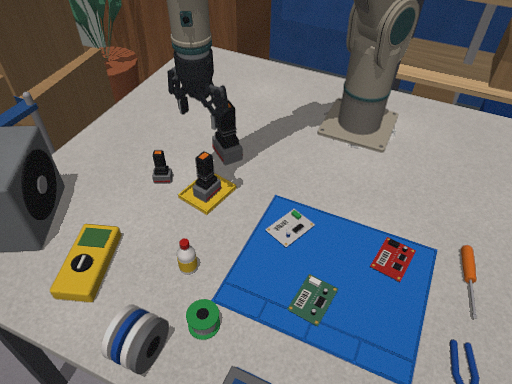

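The scanner stands upright in its tray at (206,180). The green board is unmoved at (313,298), and the gripper is clear.

```bash
python3 -c "
from h import *
print(order.finish_job())"
```

```text
the job is handed in; nothing more can be done
None
```

The scanner was held still over the green board's label for about 3 seconds, then set back upright in its yellow rest and released; the job is handed in, but the hand-in returned no verdict.

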